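Screw the orange cap onto the clamped canister

ROBOT

A 6-joint arm with a two-finger parallel gripper is mounted at the origin on a cart in front of the work surface, level with it; the furniture and walls round the work are solid. World frame = base frame: x ahead of the robot, y to its left, z up, the work surface at z = 0. Lengths are in mm, angles in rad, forces in N, time in s.
With the tool pointing down it reaches from about 275 to 750 mm from the base axis. Payload 10.2 kg.
Tool frame: the origin (TCP) lies on the centre line of the jaws, within the pads' length; the fingertips stand 19 mm ahead of it and the grasp point (between the pads) is the TCP (tcp_to_tips is the distance from the TCP to the fingertips, in mm); z points along the fingers, y is the line along which they close (so a half turn about z gives the same grasp; the last joint's range is limited). The gripper opens to 85 mm and grips with 20 to 120 N. Pads are 22 mm wide; open, the fingers measure 114 mm over their backs; the gripper's body (76 mm by 85 mm) begins 54 mm behind the grasp point. The pads swing forward as they close: fully open they stand 13 mm farther back than shut.
Start: joints at [-1.553, 0.313, 1.498, -0, 1.331, -0.223], TCP at [125.188, -509.862, 250.294] pointing down, gripper open.
Joint ranges: [-2.94, 2.94], [-0.97, 2.17], [0.19, 2.56], [-1.23, 4.37], [0.02, 3.11], [-2.88, 2.88]. Speed limits (rad/s): [2.39, 2.39, 3.01, 3.14, 3.14, 3.14].

INTERFACE

Orientations are given as a rotation vector (axis times angle).
In Python, from station import * gives the robot as it stands. Calls block until the motion is done:
- move_ptp(position, orientation): joint-space move of the TCP to a pose.
- move_straight(position, rotation=None, vel=150): straight line of the TCP; rotation=None keeps the orientation; vel is the mean speed in mm/s.
- goto_joints(angles): joint-space move.
- gripper_open() and gripper_close(grip_force=None): open the fingers fully, or close them until they stop; grip_force is the grip in N (None keeps the last).
- pause(seconds).
- solve_ik(position, orientation): joint angles nearest the present ones, or None.
- get_image(name): name is "scene" or "side" or "wrist"; returns a dict with "pixels" (480x640x3 uint8, red, green, blue), "z_map" (480x640 float32, mm along the optical axis (not along the pixel's ray), 0 where there is no reading), "intrinsics" (3x3 intrinsics, pixels), "rvec" (rotation vector, rad) and "tvec" (3), from world to camera coordinates, as OpenCV has them; the wrist camera has in their place "hand_eye" (4x4, takes a point from camera to tool coordinates, whose origin is the TCP and whose axes are the flange's). Camera axes: x right, y down, z forward; pixel columns grow to the right and rows downward; lengths in mm; the calibration is good to about 2 mm. A picture is of the moment at which its call begins: read the wrist's pose just before it.
A pose or a line that the arm cannot do raises PlanningError and nothing moves.
- sign_off(): hands the job in; it is judged then, once.
Readings, each from a call of its own:
- get_clock(): time.
- get_joints(): joint angles.
- get_joint_velocities(): joint speeds.
- get_effort(): joint torques, N m.
- get_ee_pos(): TCP position.
- get_ee_rot(): TCP orientation.
- get_wrist_force(): force on the tool from outside, world axes, zero at the start.
- get_moment(): the same for the moment, N m.
- get_opening(): opening from 0.0 (shut) to 1.0 (fully open).
- get_grasp_force(): force on a finger pad.
Only numpy, scipy, OpenCV 4.12 (cv2) and the standard library are available. Lean on these libraries where they do the work, as an engineer would, in place of code of your own. Each camera call takes 0.05 s, during which the arm holds its last target. There are 200 camera calls.

TASK

Close the steel canister with the orange screw cap: set the cap on the neck, find the thread start by feel (turned backward, anticlockwise, under light pressure, the cap drops several millimetres at the thread start; turned forward before that drop it jams), then screw it forward, clockwise, all the way to its stop so that it sits level and fully home. Never force the cap on the neck, let go of it at the end, and leave the other things on the table where they are.

Things in the scene. Friction and masses are not known exactly. Their poses are not given: they have to be found in the camera images.
- screw_cap: The orange screw cap, 53 mm in diameter, 30 mm high, about 60 g, fine-ribbed side, white disc on top; it stands on the table mouth down. Origin: centre of its lower rim, z up along its axis. The top 8 mm are solid, below is a bore 22 mm deep and 48 mm wide. Grip it round its side, fingertips about 10 mm above its rim.
- cap_lugs (a point): On the cap's axis, 1.5 mm above its rim, at the underside of the four lugs inside its bore: 90 degrees apart, 3 mm high, 5 mm (0.25 rad) long, their tips on a 38 mm circle.
- canister: Steel canister with a blue band, 62 mm in diameter, on an aluminium plate 96 x 96 x 10 mm fixed to the table. Origin: centre of the plate's underside, z up along the axis. The body is straight to 58 mm and tapers to 66 mm; above it rises the neck: a 36 mm core with four threads round it, out to a 45.6 mm circle. The threads' angle about the axis differs each time and is not told by this pose.
- neck_tip (a point): Centre of the neck's top, 98.5 mm above the canister's origin. The core's tip tapers from 36 mm to 29 mm over its last 4.5 mm, so it guides the cap's lugs; the cap then has 1.2 mm of radial play.
- thread_top (a point): On the axis, 90 mm above the canister's origin: top of the four thread starts, 90 degrees apart. Clockwise (from above) each thread falls 3 mm per rad for 1.0 rad and ends at an upright rib (top also at 90 mm). Past the rib lies the 0.45 rad gap before the next start. Lugs lying on threads or ribs put the cap's origin 86 to 89 mm up; turned clockwise on a thread they jam at the rib.
- entry_level (a point): On the axis, 82 mm above the canister's origin: height of the cap's origin after its lugs have dropped through the gaps (a drop of 6 to 7 mm), which takes at most 1.45 rad anticlockwise. In the gap the lugs have 0.2 rad of play; a rib stops them from turning further anticlockwise.
- home_level (a point): On the axis, 79 mm above the canister's origin: height of the cap's origin when home. From the entry the cap turns clockwise 1.0 to 1.2 rad with the lugs under the threads and sinks 3 mm per rad (vertical play 1.2 mm), until the lugs meet the ribs: the stop. The thread ring sits in rubber and yields 0.1 rad under 0.6 N m. More than 35 N between cap and canister harms the thread.
- blue_cap: A loose blue screw cap, 52 mm in diameter, 25 mm high, that does not belong to this canister; a bystander. Origin: centre of its underside.
- sample_pot: A closed clear sample pot with a light-blue lid, 41 mm wide, 53 mm high; a bystander. Origin: centre of its underside.
- open_spanner: A steel open-ended spanner lying flat, 25 x 116 x 4 mm; a bystander. Origin: centre of its underside, its length along its y.
- flask: A clear conical flask, 62 mm wide, 100 mm high; a bystander. Origin: centre of its underside.

How it is judged:
By the outcome, as a careful person would: the job done as asked, in the order asked, and still so for the second after the job is handed in, with the robot touching nothing.
It also fails if it takes over 61 s, if anything falls off the work surface, if the arm or the gripper's body presses on something with over 40 N, if the wrist force passes 120 N, or if a joint passes its speed limit or range.

## Working session

There is one attempt and no reset: what is moved stays moved. The work goes in short steps, each a Python script; the robot and the scene stay as the last script left them, time stands still between calls to the robot, and variables do not carry over. Pictures are saved under pics/ and viewed, at most 10 in all, crops included, and the job is handed in when it is done.

```bash
mkdir -p pics; ls
python3 - <<'E'
from station import *
import cv2,numpy as np
for n in("scene","side"):
    d=get_image(n); cv2.imwrite(f"pics/{n}0.png",d["pixels"][:,:,::-1]); np.savez(f"{n}0.npz",**d)
    R=cv2.Rodrigues(np.array(d["rvec"],float))[0]; print(n,-R.T@np.ravel(d["tvec"]),R[2])
d=get_image("wrist"); print(d["hand_eye"],d["intrinsics"]); print(get_clock(),get_ee_rot(),get_wrist_force())
E
```

```text
pics
scene [-111.85853064  537.9224583  1049.52182286] [ 0.4951998  -0.4434511  -0.74707984]
side [  -36.51357178 -1108.17062543   813.31160465] [ 0.39821854  0.76122019 -0.51182596]
[[-7.18306331e-04 -9.62594402e-01 -2.70945570e-01  6.89131525e+01]
 [ 9.99999705e-01 -7.65064739e-04  6.69540976e-05  8.56733833e-01]
 [-2.71740541e-04 -2.70945442e-01  9.62594667e-01 -1.23873036e+02]
 [ 0.00000000e+00  0.00000000e+00  0.00000000e+00  1.00000000e+00]] [[397.38546452   0.         325.56633214]
 [  0.         397.38546452 231.0734624 ]
 [  0.           0.           1.        ]]
0.15 [-3.11793501e+00 -3.77246111e-01 -1.68736365e-04] [-0.60535922  0.18216457  0.59720739]
```

View pics/scene0.png

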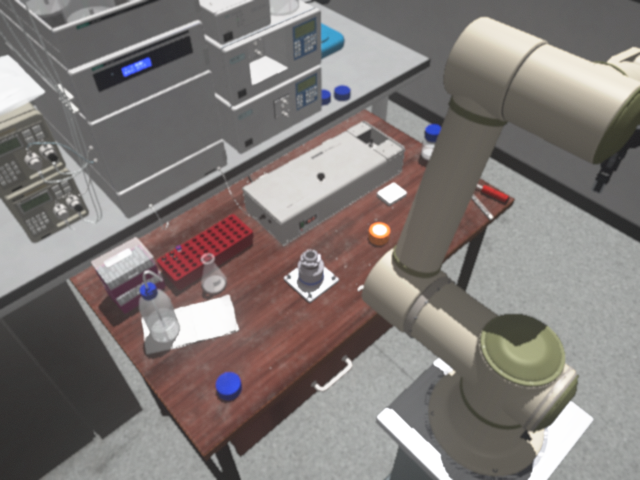

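View pics/side0.png

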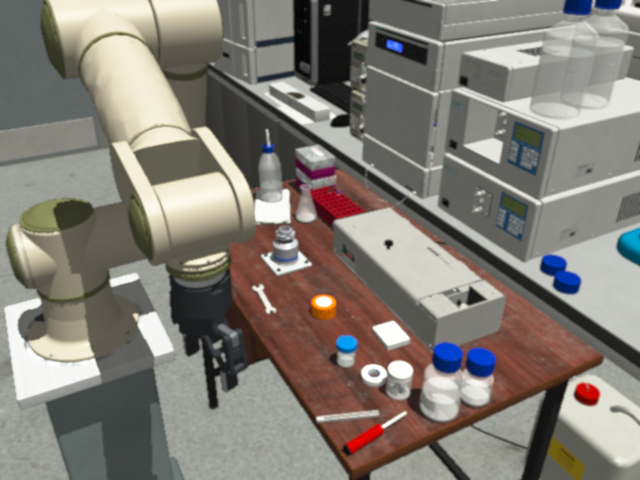

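The scene view shows the orange cap at about (379,233) and the canister on its plate with its neck top near (310,254). In the side view the cap is at (323,306) and the neck top near (286,230). The spanner lies near the table's front edge, between the canister and the robot.

```bash
cat > h.py <<'E'
import cv2,numpy as np
from scipy.spatial.transform import Rotation as Ro
def ray(uv,z,K,R,c):
    d=R.T@np.linalg.inv(K)@np.array([*uv,1.]); return c+d*(z-c[2])/d[2]
def fixed(d):
    R=cv2.Rodrigues(np.array(d["rvec"],float))[0]; return d["intrinsics"],R,-R.T@np.ravel(d["tvec"])
def wrist(d,p,r):
    H=d["hand_eye"]; W=Ro.from_rotvec(r).as_matrix(); return d["intrinsics"],(W@H[:3,:3]).T,W@H[:3,3]+p
def orange(img):
    h=cv2.cvtColor(img,cv2.COLOR_RGB2HSV); m=cv2.inRange(h,(6,150,120),(22,255,255))
    cs=cv2.findContours(m,cv2.RETR_EXTERNAL,cv2.CHAIN_APPROX_NONE)[0]; return max(cs,key=cv2.contourArea)
def down(yaw): # tool down, tool y-axis at angle yaw-ish from world
    return (Ro.from_euler('z',yaw)*Ro.from_euler('x',np.pi)).as_rotvec()
def cloud(d,cam):
    K,R,c=cam; z=d["z_map"]; v,u=np.nonzero(z>0); Z=z[v,u]
    return (np.linalg.inv(K)@np.vstack([u*Z,v*Z,Z])).T@R+c,u,v
E
python3 - <<'E'
from h import *
for n,tip in(("scene",(310,254)),("side",(286,231))):
    d=dict(np.load(f"{n}0.npz")); cam=fixed(d); c=orange(d["pixels"]); (u,v),r=cv2.minEnclosingCircle(c)
    P,uu,vv=cloud(d,cam)
    print(n,(u,v),r,ray((u,v),15,*cam),ray(tip,98.5,*cam))
    q=ray((u,v),15,*cam)
    s=P[(np.hypot(P[:,0]-q[0],P[:,1]-q[1])<40)&(P[:,2]>24)&(P[:,2]<40)]; print("cap",np.median(s,0),len(s))
    q=ray(tip,98.5,*cam); s=P[(np.hypot(P[:,0]-q[0],P[:,1]-q[1])<40)&(P[:,2]>93)&(P[:,2]<110)]; print("tip",np.median(s,0),len(s))
E
```

```text
scene (379.0, 230.5) 10.594910621643066 [ 485.4499721  -204.60999757   15.        ] [495.24675369  25.18418731  98.5       ]
cap [ 476.31947916 -193.02423343   30.16207515] 265
tip [487.5340893   30.04697917  97.01954231] 99
side (323.3399963378906, 306.6600036621094) 14.524264335632324 [ 479.67783646 -194.24338931   15.        ] [490.99376575  14.60958159  98.5       ]
cap [ 475.29348359 -199.42338399   29.65392159] 321
tip [491.33214724  21.17322841  96.82376078] 80
```

Run:
```python
from station import *
from h import *
for p in([477,-197,45],[490,22,130]):
    for y in np.arange(-3,3.1,.5):
        q=solve_ik(p,down(y)); print(p,round(y,1),None if q is None else np.round(q,2))
def look(p,y,n):
    move_ptp(p,down(y)); pp,r=get_ee_pos(),get_ee_rot(); d=get_image("wrist")
    cv2.imwrite(f"pics/{n}.png",d["pixels"][:,:,::-1]); np.savez(n+".npz",p=pp,r=r,**d); print(get_clock(),pp)
look([490,22,260],0,"w_can"); look([477,-197,190],0,"w_cap")
d=dict(np.load("w_cap.npz")); cam=wrist(d,d["p"],d["r"]); c=orange(d["pixels"]); (u,v),r=cv2.minEnclosingCircle(c)
print((u,v),r,ray((u,v),15,*cam))
P,_,_=cloud(d,cam); s=P[(np.hypot(P[:,0]-477,P[:,1]+197)<45)&(P[:,2]>25)&(P[:,2]<35)]; print(s.mean(0),(s.min(0)+s.max(0))/2,np.ptp(s,0))
d=dict(np.load("w_can.npz")); cam=wrist(d,d["p"],d["r"]); P,_,_=cloud(d,cam)
for a,b in((95,103),(87,92),(62,66),(8,12)):
    s=P[(np.hypot(P[:,0]-490,P[:,1]-22)<65)&(P[:,2]>a)&(P[:,2]<b)]; print(a,len(s),s.mean(0),(s.min(0)+s.max(0))/2,np.ptp(s,0))
```

```text
[477, -197, 45] -3.0 [-0.62  0.56  1.74 -0.    0.85 -2.33]
[477, -197, 45] -2.5 [-0.62  0.56  1.74 -0.    0.85 -2.83]
[477, -197, 45] -2.0 None
[477, -197, 45] -1.5 [-0.62  0.56  1.74 -0.    0.85  2.45]
[477, -197, 45] -1.0 [-0.62  0.56  1.74 -0.    0.85  1.95]
[477, -197, 45] -0.5 [-0.62  0.56  1.74  0.    0.85  1.45]
[477, -197, 45] 0.0 [-0.62  0.56  1.74 -0.    0.85  0.95]
[477, -197, 45] 0.5 [-0.62  0.56  1.74  0.    0.85  0.45]
[477, -197, 45] 1.0 [-0.62  0.56  1.74 -0.    0.85 -0.05]
[477, -197, 45] 1.5 [-0.62  0.56  1.74  0.    0.85 -0.55]
[477, -197, 45] 2.0 [-0.62  0.56  1.74  0.    0.85 -1.05]
[477, -197, 45] 2.5 [-0.62  0.56  1.74  0.    0.85 -1.55]
[477, -197, 45] 3.0 [-0.62  0.56  1.74  0.    0.85 -2.05]
[490, 22, 130] -3.0 [-0.19  0.37  1.76  0.    1.01 -1.91]
[490, 22, 130] -2.5 [-0.19  0.37  1.76  0.    1.01 -2.41]
[490, 22, 130] -2.0 None
[490, 22, 130] -1.5 [-0.19  0.37  1.76 -0.    1.01  2.88]
[490, 22, 130] -1.0 [-0.19  0.37  1.76 -0.    1.01  2.38]
[490, 22, 130] -0.5 [-0.19  0.37  1.76  0.    1.01  1.88]
[490, 22, 130] 0.0 [-0.19  0.37  1.76 -0.    1.01  1.38]
[
[... 464 characters left out ...]
6875) 35.9631233215332 [ 477.72798552 -197.00508078   15.        ]
[ 479.77926678 -196.86274244   30.4256375 ] [ 478.88046245 -196.61789624   28.92428647] [51.95705416 53.68214336  7.75870474]
95 824 [494.9417117   25.8703118   97.66528337] [493.97402262  26.22721693  97.98482427] [35.07458918 34.22288459  5.96880982]
87 800 [495.97011971  25.89737362  89.41116368] [493.85902257  26.01659084  89.48729857] [44.72229642 44.81777999  4.93056114]
62 484 [509.37974503  23.96812348  63.47823509] [501.61933684  25.96136495  63.97357495] [36.56676887 52.69418651  3.93591211]
8 4564 [502.66302911  24.48784722  10.20732385] [493.93296384  25.9187492   10.0024891 ] [95.4095579  95.72978931  3.99098037]
```

View pics/w_can.png

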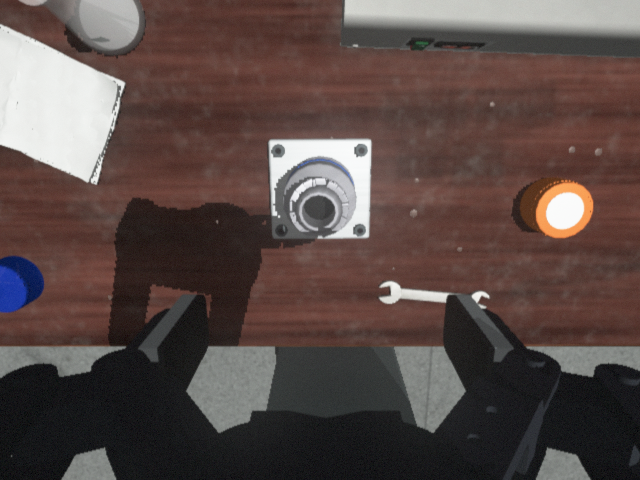

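View pics/w_cap.png

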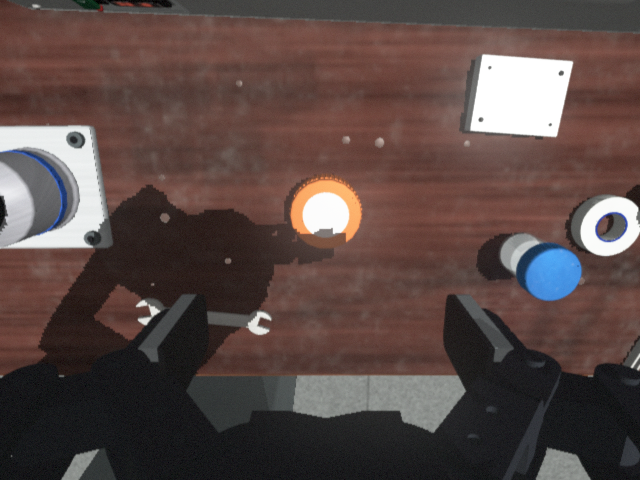

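The canister is at about (494,26), with its neck at pixel (319,208) in the first wrist view. The cap is at about (478.7,-197), pixel (325,212) in the second, and is clear all round.

Run:
```python
from station import *
from h import *
c=[478.7,-197]
move_ptp([*c,70],down(0)); move_straight([*c,29],vel=100); gripper_close(40); 
print(get_clock(),get_opening(),get_grasp_force(),get_ee_pos(),get_wrist_force())
move_straight([*c,140],vel=150); print(get_wrist_force(),get_moment())
move_ptp([494,26,140],down(0)); pause(.3); print(get_clock(),get_ee_pos(),get_wrist_force(),get_moment(),get_opening())
d=get_image("wrist"); cv2.imwrite("pics/held.png",d["pixels"][:,:,::-1])
d=get_image("side"); cv2.imwrite("pics/held_s.png",cv2.resize(d["pixels"][170:330,200:400,::-1],None,fx=3,fy=3))
```

```text
5.0083 0.6031525547831905 41.05889183236286 [ 478.9931847  -197.18200252   29.92135858] [-0.29960752  0.41031889  6.65029616]
[ 0.20471823 -0.81846343 -0.79736563] [ 0.04757558 -0.05085772 -0.02212642]
7.0917 [494.10248174  25.22215679 139.93754898] [-0.10957988  0.78076308 -0.31846189] [-0.03073064 -0.04611281 -0.00374864] 0.6058780221693201
```

View pics/held_s.png

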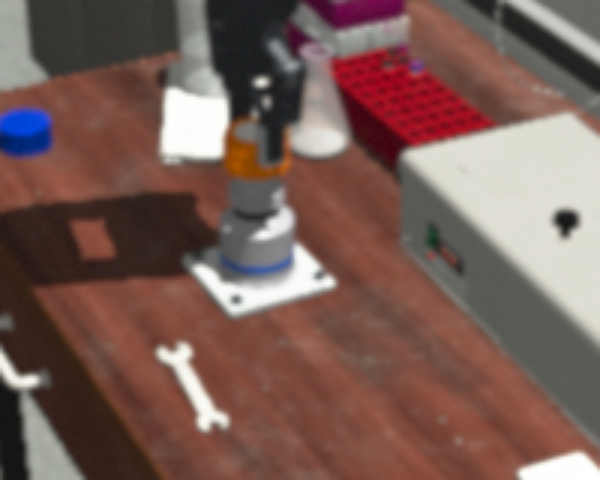

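View pics/held.png

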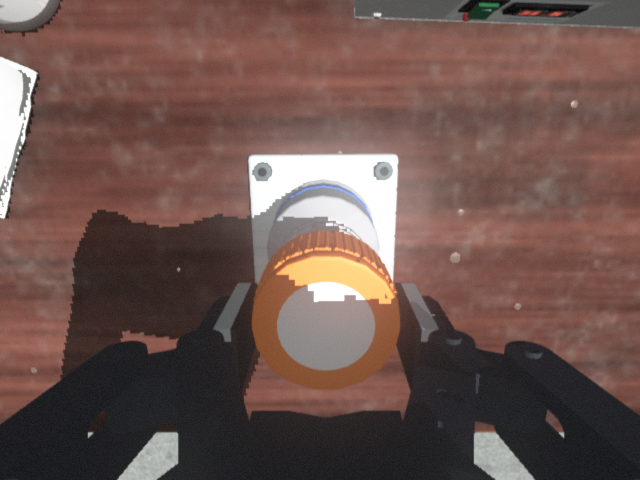

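The cap is held square: its white disc is centred at (325,325) between the pads. The side crop shows it just above the neck. Next comes a guarded descent.

```bash
cat >> h.py <<'E'
from station import *
C=[494,26]
def F(n=4):
    return np.mean([get_wrist_force() for _ in range(n)],0)
E
python3 - <<'E'
from h import *
move_straight([*C,122],vel=60); f0=F(); print(get_clock(),f0,get_ee_pos())
z=122
while z>110:
    z-=.7; move_straight([*C,z],vel=20); f=F()-f0; print(round(z,1),np.round(get_ee_pos(),1),np.round(f,1),np.round(get_moment(),2),round(get_clock(),2))
    if f[2]>6 or np.hypot(*f[:2])>6: break
np.save("f0.npy",f0); np.save("z.npy",z)
E
```

```text
7.6417 [-0.1783277   0.35876096 -0.39376418] [493.87096421  26.0342835  121.62977935]
121.3 [494.1  26.  121.4] [ 0.6 -0.4 -0.8] [ 0.01 -0.05 -0.02] 7.89
120.6 [494.   26.  120.6] [ 0.3 -0.6  0.1] [-0.02 -0.05 -0.01] 8.14
119.9 [494.   26.  119.9] [-0.6 -0.7 -0.8] [-0.06  0.02  0.02] 8.39
119.2 [494.   26.  119.1] [ 0.2 -0.9  0.1] [-0.06  0.04  0.  ] 8.64
118.5 [494.   26.  118.5] [-0.1  0.2  0.7] [-0.01 -0.06  0.06] 8.89
117.8 [494.1  26.  118.2] [-0.8  0.3  6. ] [ 0.06  0.27 -0.03] 9.14
117.1 [494.2  26.  118.1] [-3.4 -0.3 12.4] [0.12 0.75 0.02] 9.39
```

Run:
```python
from h import *
f0=np.load("f0.npy"); z=117.7; y=0.; zmax=z; move_straight([*C,z],vel=20)
while y<1.65:
    f=F()-f0; m=get_moment()[2]; p=get_ee_pos(); print(f"y{y:.2f} z{z:.1f} p{p[2]:.1f} f{np.round(f,1)} mz{m:.2f} t{get_clock():.2f}")
    if f[2]>25 or abs(m)>.7: print("STOP"); break
    if z<zmax-4 and f[2]>5: print("DROPPED"); break
    if z<109.5: print("LOW"); break
    if f[2]<2.5: z-=.7
    else:
        if f[2]>8: z+=.5
        if z<zmax-2.5: z-=.5
        else: y+=.08
    zmax=max(z,zmax); move_straight([*C,z],down(y),vel=20)
np.save("st.npy",[y,z])
```

```text
y0.00 z117.7 p118.1 f[-1.6 -0.3  6.8] mz0.01 t9.64
y0.08 z117.7 p118.3 f[-0.3  0.1  8.4] mz-0.15 t9.89
y0.16 z118.2 p118.6 f[-0.9  1.4  7.6] mz0.01 t10.14
y0.24 z118.2 p118.7 f[-0.   0.6  5.9] mz-0.09 t10.39
y0.32 z118.2 p118.3 f[ 2.4 -0.3  3.3] mz-0.03 t10.64
y0.40 z118.2 p117.7 f[-0.3  0.5 -0.4] mz-0.05 t10.89
y0.40 z117.5 p117.3 f[-0.1 -0.6 -0.7] mz0.01 t11.14
y0.40 z116.8 p116.7 f[ 0.1 -0.4  0.5] mz0.02 t11.39
y0.40 z116.1 p116.1 f[ 0.2  0.  -0.2] mz-0.02 t11.64
y0.40 z115.4 p115.4 f[ 0.  -0.1 -0.1] mz-0.03 t11.89
y0.40 z114.7 p114.7 f[-0.2 -0.7  0.6] mz-0.02 t12.14
y0.40 z114.0 p114.0 f[ 0.6 -0.8 -0.1] mz-0.04 t12.39
y0.40 z113.3 p113.3 f[ 0.1 -0.9 -0.8] mz0.02 t12.64
y0.40 z112.6 p112.5 f[-0.  -0.8 -0.4] mz-0.02 t12.89
y0.40 z111.9 p112.2 f[-1.6  0.2  4.8] mz-0.03 t13.14
y0.40 z111.4 p112.1 f[-3.3  0.9 10.2] mz0.02 t13.39
DROPPED
```

It dropped 6.5 mm after 0.4 rad. Now I screw it forward.

Run:
```python
from h import *
f0=np.load("f0.npy"); y,z=np.load("st.npy"); y0=y; z=111.9
move_straight([*C,z],down(y),vel=20)
while y0-y<1.55:
    f=F()-f0; m=np.mean([get_moment()[2] for _ in range(4)]); p=get_ee_pos(); print(f"dy{y-y0:.2f} z{z:.1f} p{p[2]:.1f} f{np.round(f,1)} mz{m:.2f} t{get_clock():.2f}")
    if f[2]>20 or f[2]<-12 or abs(m)>.5: print("STOP"); break
    z-=.24
    if f[2]>7: z+=.4
    elif f[2]<2: z-=.3
    y-=.08 if abs(m)<.15 else .04
    move_straight([*C,z],down(y),vel=20)
np.save("st.npy",[y,z])
```

```text
dy0.00 z111.9 p112.2 f[-2.6  0.3  5.2] mz-0.00 t13.64
dy-0.08 z111.7 p112.0 f[-0.7  0.2  5.8] mz0.04 t13.89
dy-0.16 z111.4 p111.7 f[-1.3 -0.7  5.5] mz0.01 t14.14
dy-0.24 z111.2 p111.5 f[-0.3 -1.3  5.9] mz0.08 t14.39
dy-0.32 z110.9 p111.2 f[ 0.4 -0.3  5.6] mz0.01 t14.64
dy-0.40 z110.7 p111.0 f[ 0.6 -0.8  5.8] mz0.02 t14.89
dy-0.48 z110.5 p110.8 f[-0.1 -0.4  5.7] mz0.05 t15.14
dy-0.56 z110.2 p110.6 f[ 1.1 -1.   6.5] mz0.03 t15.39
dy-0.64 z110.0 p110.3 f[ 1.2 -1.3  5.5] mz0.01 t15.64
dy-0.72 z109.7 p110.1 f[ 1.  -1.   5.2] mz0.03 t15.89
dy-0.80 z109.5 p109.8 f[ 1.4 -1.7  6. ] mz0.02 t16.14
dy-0.88 z109.3 p109.6 f[ 1.3 -1.5  5.6] mz0.05 t16.39
dy-0.96 z109.0 p109.4 f[ 0.2 -1.2  6.2] mz-0.01 t16.64
dy-1.04 z108.8 p109.2 f[ 0.8 -1.9  6.6] mz-0.02 t16.89
dy-1.12 z108.5 p109.0 f[-0.3  0.1  8. ] mz0.23 t17.14
dy-1.16 z108.7 p108.9 f[-1.6  0.5  6.3] mz0.29 t17.39
dy-1.20 z108.5 p108.9 f[-1.1  0.3  9.2] mz0.60 t17.64
STOP
```

It meets the stop at 0.6 N m, 3.3 mm below the entry. I'll release, retract and check.

Run:
```python
from h import *
y,z=np.load("st.npy"); f0=np.load("f0.npy")
move_straight([*C,108.9],down(y+.05),vel=20); print(F()-f0,get_moment())
gripper_open(); print(F()-f0,get_opening())
move_straight([*C,250],vel=120); pause(.3)
p,r=get_ee_pos(),get_ee_rot(); d=get_image("wrist"); cam=wrist(d,p,r); P,_,_=cloud(d,cam)
s=P[(np.hypot(P[:,0]-494,P[:,1]-26)<24)&(P[:,2]>100)]; A=np.c_[s[:,:2]-C,np.ones(len(s))]; k=np.linalg.lstsq(A,s[:,2],rcond=None)[0]
print(len(s),s.mean(0),"plane",k,"expected top 109")
cv2.imwrite("pics/end_w.png",d["pixels"][:,:,::-1])
d=get_image("side"); cv2.imwrite("pics/end_s.png",cv2.resize(d["pixels"][200:340,190:400,::-1],None,fx=3,fy=3)); print(get_clock())
```

```text
[-0.24138222  0.84982383  5.52052499] [ 0.32064727 -0.02483256  0.28934305]
[ 0.08791033 -0.41694116  0.76281123] 0.9980921115155165
15583 [500.82581318  19.49257283 265.7626996 ] plane [  5.08843089  -4.82646562 199.62214749] expected top 109
20.0583
```

View pics/end_w.png

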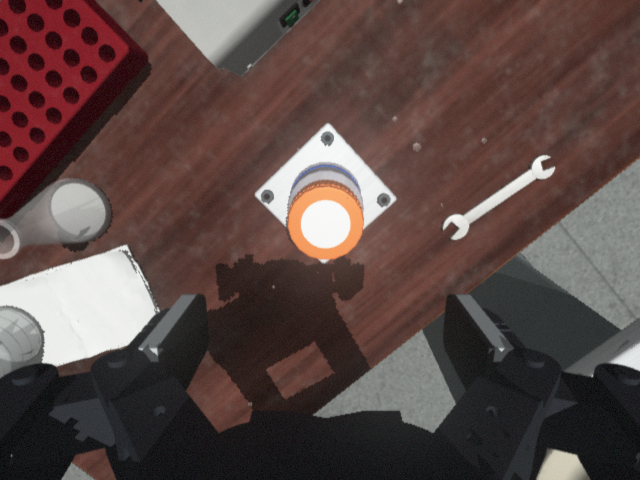

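View pics/end_s.png

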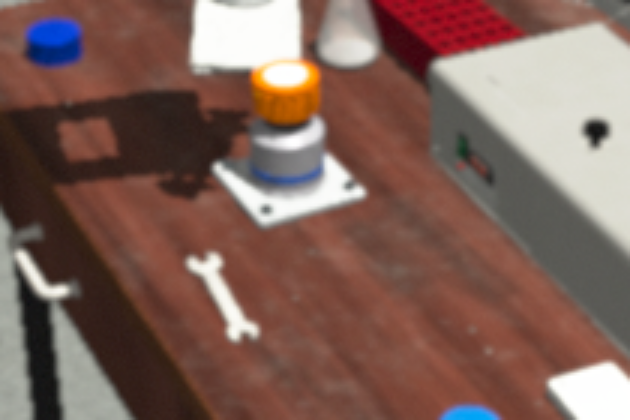

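The wrist view shows the cap on the neck at (325,222), free of the fingers, and the side crop shows it upright. The plane fit took in gripper points, so I'll redo it limited to the cap top.

Run:
```python
from h import *
p,r=get_ee_pos(),get_ee_rot(); d=get_image("wrist"); cam=wrist(d,p,r); P,_,_=cloud(d,cam)
s=P[(np.hypot(P[:,0]-494,P[:,1]-26)<22)&(P[:,2]>100)&(P[:,2]<120)]; k=np.linalg.lstsq(np.c_[s[:,:2]-C,np.ones(len(s))],s[:,2],rcond=None)[0]
q=P[(abs(P[:,0]-494)<45)&(abs(P[:,1]-26)<45)&(P[:,2]>5)&(P[:,2]<14)]
print(len(s),k,np.median(s,0),"plate",np.median(q[:,2]))
```

```text
3099 [ 4.76384857e-04 -2.74047000e-03  1.09674323e+02] [494.37841514  25.5738049  109.66647834] plate 10.41156375682175
```

Relative to the plate, the cap top is at 109.3 mm (109 expected), and it is level within 0.003 rad.

```bash
python3 -c "
from station import *
print(sign_off())"
```

```text
the job is handed in; nothing more can be done
None
```

The orange cap is screwed home on the canister: it sits level at its stop, the gripper has let go, and I handed the job in after about 20 s on the robot's clock.

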